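Make up two microscopy kits from the rock-lab stock

ROBOT

A 7-joint arm with a two-finger parallel gripper is mounted at the origin on the work surface. World frame = base frame: x ahead of the robot, y to its left, z up, the work surface at z = 0. Lengths are in m, angles in rad, forces in N, time in s.
With the tool pointing down it reaches from about 0.425 to 0.875 m from the base axis. Payload 4.7 kg.
Tool frame: the origin (TCP) lies between the finger pads; the fingertips stand 8 mm ahead of it and the grasp point (between the pads) lies 11 mm behind it; z points along the fingers, y is the direction in which the jaws open and shut (so a half turn about z gives the same grasp; the last joint's range is limited). The gripper opens to 87 mm and grips with 3 to 60 N. Pads are 19 mm wide; open, the fingers measure 117 mm over their backs; the gripper's body (75 mm by 190 mm) begins 51 mm behind the grasp point.
Start: joints at [1.189, 0.321, -0.07, 1.45, 0.023, 1.371, -0.057], TCP at [0.251, -0.6, 0.231] pointing down, gripper open.
Joint ranges: [-2.86, 2.86], [-0.3, 2.09], [-1.38, 1.24], [0.06, 2.45], [-1.56, 4.7], [0.09, 2.05], [-2.69, 2.69]. Speed limits (rad/s): [2.57, 2.57, 3.14, 3.14, 3.14, 3.14, 3.14].

INTERFACE

Orientations are given as a rotation vector (axis times angle).
In Python, from bench import ctrl, optics, ticket gives the robot as it stands.
- The arm moves only by the tool play_rows, never from a script. Its argument "motion" is a list of rows, each a list of 5 numbers: the closure, from 0 (fully open) to 1 (shut), then the shift along the tool's x, y, z in cm, then the turn about the tool's z in rad. In form: [[jaw, tx, ty, tz, spin], ...]. A call has 1 to 20 rows; each row shifts and turns the commanded pose from where the row before left it, along the tool's axes as they then stand; what a row does not reach is not made up. A row lasts 1/8 s, in which the tool goes at most 62.5 mm and 10.7 degrees, less where a joint would pass 70% of its speed; a pose out of reach is approached as far as the arm can. A call is refused whole if a number of a shift passes 6.25 or a number of a turn 0.188, either way. A call with a gripper value outside its range is refused whole. The fingers move at their own pace and stop on an object; "force" is the grip in N (left out, the last holds). Time passes only in rows, so rows that do not move let the fingers close. It gives the time, the measured TCP pose, the force and the opening at its end, in the units of the state.
- ctrl.get_state(): the state, without advancing time (a new reading comes with each control period).
- optics.get_image(name): name is "scene" or "top" or "wrist"; returns the picture (480x640x3 uint8, red, green, blue); there is no depth.
- optics.calibration(name): a dict with "K" (3x3 intrinsics, pixels), "pose" (4x4, takes a point from camera to world coordinates); the wrist camera has in their place "hand_eye" (4x4, takes a point from camera to tool coordinates, whose origin is the TCP and whose axes are the flange's). Camera axes: x right, y down, z forward; pixel columns grow to the right and rows downward; lengths in m; the calibration is good to about 2 mm. A picture is of the moment at which its call begins: read the wrist's pose just before it. calibration takes no time and is no camera call.
- ticket.close_job(): hands the job in, once; it reports no verdict.
The state is a dict: "time": time; "joint_positions": joint angles; "qd": joint speeds; "joint_torque": joint torques, N m; "position": TCP position; "tool_rot": TCP orientation; "ft_force": force on the tool from outside, world axes, zero at the start; "torque": the same for the moment, N m; "grip_width": opening from 0.0 (shut) to 1.0 (fully open).
Only numpy, scipy, OpenCV 4.12 (cv2) and the standard library are available. Lean on these libraries where they do the work, as an engineer would, in place of code of your own. Each camera call takes 0.05 s, during which the arm holds its last target.

TASK

Make up the two kits for the microscopy class. For the wooden case, slide its clear cover all the way back, stand the black eyepiece in the rubber-lined compartment and lay the rectangular rock billet flat in the bare-wood compartment, then slide the cover fully shut; for the open metal tray, stand the rock core upright in the larger compartment and the brass objective upright in the smaller one. Leave the green mineral specimen and the glass dish where they are.

Things in the scene. Friction and masses are not known exactly. Their poses are not given: they have to be found in the camera images.
- eyepiece: Microscope eyepiece, black, a squat round piece 32 mm in diameter (tapering to 26 mm above 26 mm height) and 36 mm tall, standing on its flat end on the bench. Origin: centre of its underside; z up. 60 g.
- billet: Sawn rock billet, a pale stone block 42 mm (its x) by 26 mm (its y) by 20 mm tall (z), lying flat on the bench at any yaw. Origin: centre of its underside. 60 g.
- core: Rock drill core, a plain grey stone cylinder 30 mm in diameter and 55 mm tall, standing on end. Origin: centre of its underside; z up. 100 g.
- objective: Microscope objective, brass, round: 28 mm in diameter up to 30 mm height, then tapering to an 18 mm nose, 50 mm tall in all, standing on its wide end. Origin: centre of its underside; z up. 90 g.
- case: Wooden case, fixed, 102 (its x) by 139 mm (its y), walls 48 mm tall, 56 with the cover's groove lips along the two long sides. Origin: centre of underside; z up. Two equal compartments, 90 (x) by 62 mm (y) inside, centred at x 0: y -33.5 mm (black rubber floor at z 8 mm) and y +33.5 mm (bare wood floor at z 6 mm); divider 42 mm tall. The clear cover slides towards the case's +y.
- cover (a joint): Travel in m of the case's clear cover, a 5 mm plate 139 mm long whose underside is 48 mm above the bench: 0 fully shut, 0.135 fully back (both compartments clear). It slides straight along the case's +y, may start a little open, takes about 1.5 N plus some damping, and stays where it is left.
- cover_pull (a point): Middle of the black pull bar standing on the cover: 60 mm long along the case's x, 12 mm thick along the case's y (the sliding direction), 24 mm tall; its middle is 65 mm above the bench, its foot 53 mm, its top 77 mm. Axes parallel to the case's. With the cover shut it is at y -45 mm of the case, fully back at y +90 mm.
- tray: Open dark steel tray fixed to the bench, outside 78 mm (its x) by 132 mm (its y), walls 4 mm thick and 15 mm tall, floor at z 4 mm. Origin: centre of its underside; z up. Larger compartment 70 mm (x) by 70 mm (y) centred at x 0, y -27 mm; smaller compartment 70 mm (x) by 50 mm (y) centred at x 0, y +37 mm.
- specimen: Green crystal cluster on a dark wooden base 60 by 80 mm, 62 mm tall, loose on the bench beyond the kits; a bystander to leave alone. Origin: centre of its underside.
- dish: Shallow glass dish, 90 mm in diameter and 16 mm tall, loose on the bench at the robot's right; a bystander to leave alone. Origin: centre of its underside.
There are look-alikes about, which are no part of the job. Of the things shaped like the billet, the marble one is meant. Of the things shaped like the objective, the brass one is meant.

How it is judged:
On the way, in this order (a step that is already met when the one before it is completed fails the run):
1. the case's cover is slid back (past 110 mm) (value of joint cover above 0.11 m), for 0.2 s.
2. the eyepiece and the billet are in their compartments of the case (x of eyepiece in the frame of case between -0.034 and 0.034 m and y of eyepiece in the frame of case between -0.056 and -0.011 m and z of eyepiece in the frame of case between 0 and 0.014 m and angle between each of eyepiece, billet's own z axis and vertical below 0.15 rad and x of billet in the frame of case between -0.036 and 0.036 m and y of billet in the frame of case between 0.008 and 0.059 m and z of billet in the frame of case between 0 and 0.012 m), for 0.2 s.
3. the cover is slid shut (value of joint cover below 0.006 m), for 0.2 s.
At the end, for the whole second after the job is handed in: Eyepiece on the rubber floor, billet flat on the bare-wood floor, cover shut to within 6 mm; core on the floor of the tray's larger compartment, objective of the smaller; anywhere within the compartment, level to 0.15 rad, released, at rest (all of step 2 and x of core in the frame of tray between -0.027 and 0.027 m and y of core in the frame of tray between -0.055 and 0.001 m and z of core in the frame of tray between 0 and 0.01 m and angle between each of core, objective's own z axis and vertical below 0.15 rad and x of objective in the frame of tray between -0.027 and 0.027 m and y of objective in the frame of tray between 0.019 and 0.055 m and z of objective in the frame of tray between 0 and 0.01 m and linear speed of each of eyepiece, billet, core, objective below 0.02 m/s and value of joint cover below 0.006 m); the robot touches nothing.
It fails at once if the mineral specimen is shifted more than 20 mm (distance of specimen from where it was at the start of the episode above 0.02 m).
It fails at once if the glass dish is shifted more than 20 mm (distance of dish from where it was at the start of the episode above 0.02 m).
It also fails if it takes over 144 s, if anything falls off the work surface, if the arm or the gripper's body presses on something with over 40 N, if the wrist force passes 120 N, or if a joint passes its speed limit or range.

## Working session

There is one attempt and no reset: what is moved stays moved. The work goes in short steps, Python scripts to look and compute and a tool call to move; the robot and the scene stay as the last step left them, time stands still between calls to the robot, and variables do not carry over. Pictures are saved under pics/ and viewed, and the job is handed in when it is done.

Besides the shell and the picture viewer there is one more tool, called as name([rows], argument=value, ...), one row to a line, values as JSON. play_rows: Moves the arm, as the interface text tells. Its arguments: {"type":"object","properties":{"motion":{"type":"array"},"force":{"type":"number"}},"required":["motion"]}

```bash
ls; mkdir -p pics; python3 - <<'E'
from bench import ctrl, optics
import cv2
print(ctrl.get_state())
for n in ["scene","top"]:
    im=optics.get_image(n); cv2.imwrite(f"pics/{n}0.png",im[:,:,::-1])
    c=optics.calibration(n); print(n,c)
print(optics.calibration("wrist"))
E
```

```text
pics
{'time': 0.0, 'joint_positions': array([ 1.18911349,  0.32180466, -0.0700887 ,  1.45168609,  0.02259528,
        1.37077534, -0.05689153]), 'qd': array([ 5.69704588e-04, -1.85004871e-03, -2.32260751e-03, -4.09896194e-04,
       -2.11864555e-03,  6.24612290e-05,  2.07392155e-03]), 'joint_torque': array([ 3.55221414e-05, -4.91278875e+01, -4.03852919e-01, -3.12528098e+01,
       -6.38312730e-02,  4.37935092e-02,  1.87374853e-04]), 'position': array([ 0.25034655, -0.5992739 ,  0.22946786]), 'tool_rot': array([-3.07847254e+00, -6.17349647e-01,  7.23548623e-04]), 'ft_force': array([-0.59968243, -0.69717611, -0.11369212]), 'torque': array([ 0.0107819 , -0.02433106,  0.00171453]), 'grip_width': 1.0024748709662572}
scene {'K': array([[536.25239167,   0.        , 316.38718052],
       [  0.        , 536.25239167, 237.84431182],
       [  0.        ,   0.        ,   1.        ]]), 'pose': array([[-0.27997878,  0.61545101, -0.7367713 ,  1.36867738],
       [ 0.95995272,  0.18758166, -0.20809588,  0.16397629],
       [ 0.01013196, -0.76552804, -0.64332275,  0.75701169],
       [ 0.        , 
[... 275 characters left out ...]

       [-0.99925322, -0.03132475, -0.02262205, -0.063354  ],
       [ 0.02829362, -0.19446406, -0.9805015 ,  1.02733122],
       [ 0.        ,  0.        ,  0.        ,  1.        ]])}
{'K': array([[379.03804771,   0.        , 326.22406618],
       [  0.        , 379.03804771, 239.57707649],
       [  0.        ,   0.        ,   1.        ]]), 'hand_eye': array([[ 5.76498802e-04, -9.57743916e-01, -2.87621729e-01,
         8.01501346e-02],
       [ 9.99999796e-01,  6.31388018e-04, -9.80779440e-05,
         1.30834497e-03],
       [ 2.75534467e-04, -2.87621614e-01,  9.57744085e-01,
        -1.53373635e-01],
       [ 0.00000000e+00,  0.00000000e+00,  0.00000000e+00,
         1.00000000e+00]])}
```

View pics/scene0.png

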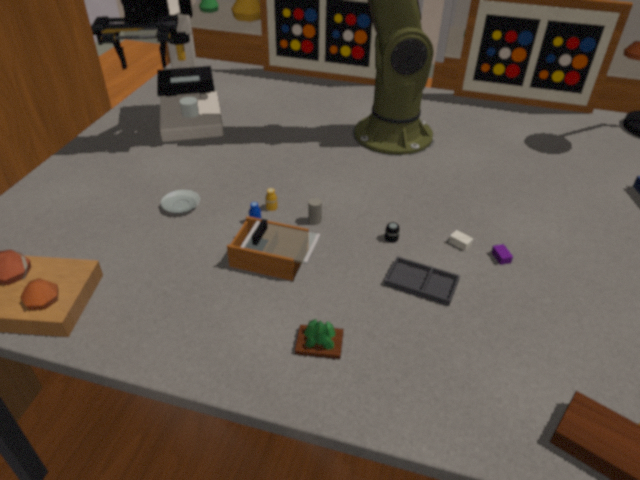

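View pics/top0.png

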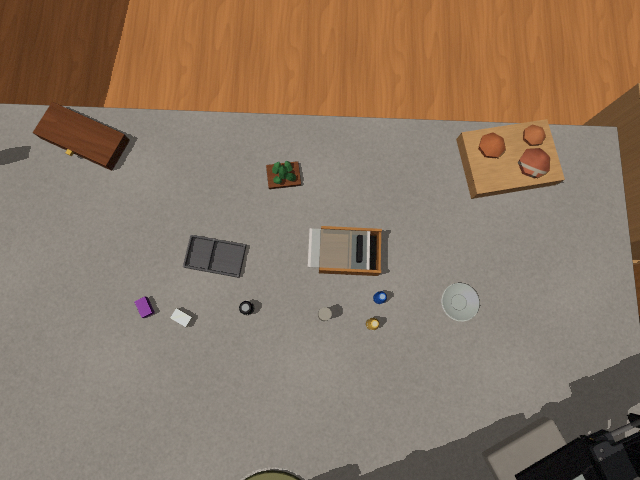

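```bash
python3 - <<'E'
import cv2
a=cv2.imread("pics/top0.png")[215:345,120:400]
cv2.imwrite("pics/top0c.png",cv2.resize(a,None,fx=2.85,fy=2.85,interpolation=cv2.INTER_CUBIC))
a=cv2.imread("pics/scene0.png")[180:310,225:525]
cv2.imwrite("pics/scene0c.png",cv2.resize(a,None,fx=2.6,fy=2.6,interpolation=cv2.INTER_CUBIC))
E
```

```text
(no output)
```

View pics/top0c.png

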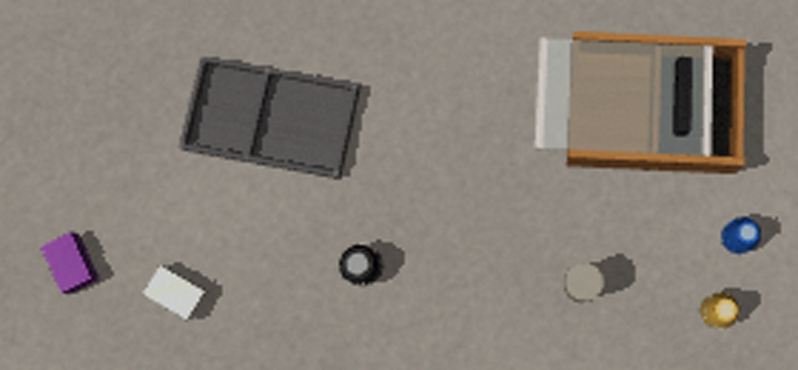

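View pics/scene0c.png

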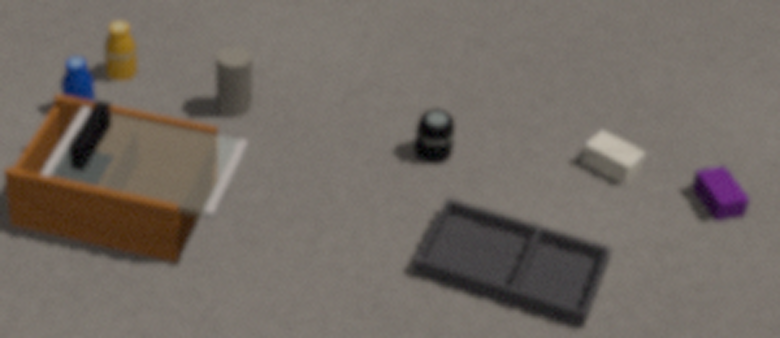

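```bash
cat > h.py <<'E'
import numpy as np, cv2
from bench import ctrl, optics
from scipy.spatial.transform import Rotation as R
def cam(n,st=None):
    c=optics.calibration(n)
    if n=="wrist":
        T=np.eye(4);T[:3,:3]=R.from_rotvec(st["tool_rot"]).as_matrix();T[:3,3]=st["position"]
        return c["K"],T@c["hand_eye"]
    return c["K"],c["pose"]
def ray(KP,u,v,z):
    K,P=KP
    d=P[:3,:3]@np.linalg.solve(K,[u,v,1.]);o=P[:3,3]
    return o+d*(z-o[2])/d[2]
def proj(KP,p):
    K,P=KP
    q=K@(P[:3,:3].T@(np.array(p)-P[:3,3]));return q[:2]/q[2]
E
python3 - <<'E'
from h import *
T=cam("top");S=cam("scene")
c=lambda x,y:(120+x/2.85,215+y/2.85)
s=lambda x,y:(225+x/2.6,180+y/2.6)
pts={"core":(583,282,.055),"obj":(726,310,.05),"blue":(747,232,.05),"eye":(358,264,.036),"bil":(174,292,.02),
"caseTL":(573,32,.056),"caseTR":(745,40,.056),"caseBL":(568,153,.056),"caseBR":(742,162,.048),
"pull_l":(683,57,.077),"pull_h":(683,135,.077),"trTL":(203,58,.015),"trTR":(367,86,.015),"trBL":(181,149,.015),"trBR":(341,178,.015)}
for k,(x,y,z) in pts.items(): print(k,ray(T,*c(x,y),z).round(4)[:2])
print("scene")
for k,(x,y,z) in {"core":(234,58,.055),"obj":(119,28,.05),"eye":(436,115,.036),"bil":(614,146,.02)}.items(): print(k,ray(S,*s(x,y),z).round(4)[:2])
E
```

```text
core [ 0.4465 -0.1012]
obj [ 0.4283 -0.2128]
blue [ 0.489  -0.2292]
eye [0.4563 0.0752]
bil [0.4312 0.2211]
caseTL [ 0.6443 -0.0884]
caseTR [ 0.6423 -0.2269]
caseBL [ 0.5464 -0.0869]
caseBR [ 0.5445 -0.2257]
pull_l [ 0.622  -0.1745]
pull_h [ 0.5601 -0.175 ]
trTL [0.6221 0.2154]
trTR [0.6029 0.0793]
trBL [0.5459 0.2269]
trBR [0.5261 0.096 ]
scene
core [ 0.4484 -0.1002]
obj [ 0.4288 -0.2113]
eye [0.451  0.0756]
bil [0.4283 0.2223]
```

```bash
cat >> h.py <<'E'
def psi(st):
    m=R.from_rotvec(st["tool_rot"]).as_matrix();return np.arctan2(m[1,0],m[0,0]),m[2,2]
def plan(x,y,z,ps=None):
    """spin first (if ps), then shift; cm in tool axes"""
    st=ctrl.get_state();m=R.from_rotvec(st["tool_rot"]).as_matrix();p,zz=psi(st)
    sp=0
    if ps is not None:
        sp=-(((ps-p)+np.pi)%(2*np.pi)-np.pi); m=m@R.from_rotvec([0,0,sp]).as_matrix()
    d=m.T@(np.array([x,y,z])-st["position"])*100
    print("t %.2f pos %s psi %.3f zz %.4f grip %.1fmm F %s"%(st["time"],st["position"].round(4),p,zz,st["grip_width"]*87,st["ft_force"].round(1)))
    print("spin %.3f shift cm %s"%(sp,d.round(2)))
E
python3 - <<'E'
from h import *
plan(.591,-.175,.15,-.014)
print(ray(cam("top"),460,302,.016),ray(cam("top"),284,178,.01))
E
```

```text
t 0.10 pos [ 0.2504 -0.5993  0.2296] psi 0.396 zz -1.0000 grip 86.6mm F [-0.3 -0.9  0.3]
spin 0.410 shift cm [ 33.47 -42.89   8.  ]
[ 0.48402988 -0.41650092  0.016     ] [0.77354286 0.00404357 0.01      ]
```

play_rows([
  [0.2,0,0,0,0.137],
  [0.2,0,0,0,0.137],
  [0.2,0,0,0,0.136],
  [0.2,2.79,-3.57,0.5,0],
  [0.2,2.79,-3.57,0.5,0],
  [0.2,2.79,-3.57,0.5,0],
  [0.2,2.79,-3.57,0.5,0],
  [0.2,2.79,-3.57,0.5,0],
  [0.2,2.79,-3.57,0.5,0],
  [0.2,2.79,-3.57,0.5,0],
  [0.2,2.79,-3.57,0.5,0],
  [0.2,2.79,-3.57,0.5,0],
  [0.2,2.79,-3.57,0.5,0],
  [0.2,2.79,-3.57,0.5,0],
  [0.2,2.79,-3.57,0.5,0],
  [0.2,0,0,0,0],
  [0.2,0,0,0,0],
])

```text
time: 2.22
position: [0.5908, -0.1768, 0.17]
tool_rot: [3.141, -0.023, -0.002]
ft_force: [0.1, -0.9, 0.2]
grip_width: 0.801
```

```bash
python3 - <<'E'
from h import *
plan(.591,-.175,.064,-.014)
st=ctrl.get_state()
im=optics.get_image("wrist")[:,:,::-1];cv2.imwrite("pics/w1.png",im)
W=cam("wrist",st)
for x in (-30,30): print(proj(W,(.591+x/1000,-.175,.077)))
E
```

```text
t 2.23 pos [ 0.5908 -0.1768  0.17  ] psi -0.014 zz -1.0000 grip 69.7mm F [ 0.1 -0.9  0.2]
spin -0.000 shift cm [ 0.03 -0.19 10.6 ]
[323.10647199 288.78650512]
[321.63828261 205.24712811]
```

View pics/w1.png

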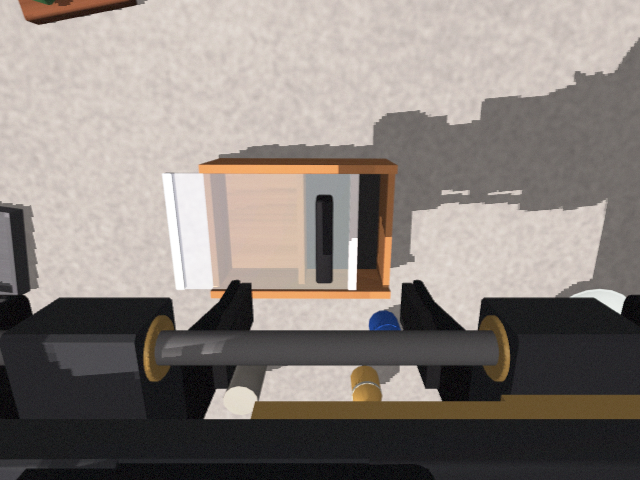

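```bash
python3 - <<'E'
from h import *
st=ctrl.get_state();W=cam("wrist",st)
for u,v,z in [(203,162,.056),(396,165,.056),(213,297,.056),(390,297,.056),(324,195,.077),(324,282,.077),(240,402,.055)]: print(ray(W,u,v,z).round(4))
im=cv2.imread("pics/w1.png")[140:310,150:420];cv2.imwrite("pics/w1c.png",cv2.resize(im,None,fx=2.9,fy=2.9,interpolation=cv2.INTER_CUBIC))
E
```

```text
[ 0.6482 -0.0938  0.056 ]
[ 0.6441 -0.2279  0.056 ]
[ 0.5457 -0.0904  0.056 ]
[ 0.5436 -0.227   0.056 ]
[ 0.6276 -0.1776  0.077 ]
[ 0.5659 -0.1765  0.077 ]
[ 0.4474 -0.1031  0.055 ]
```

View pics/w1c.png

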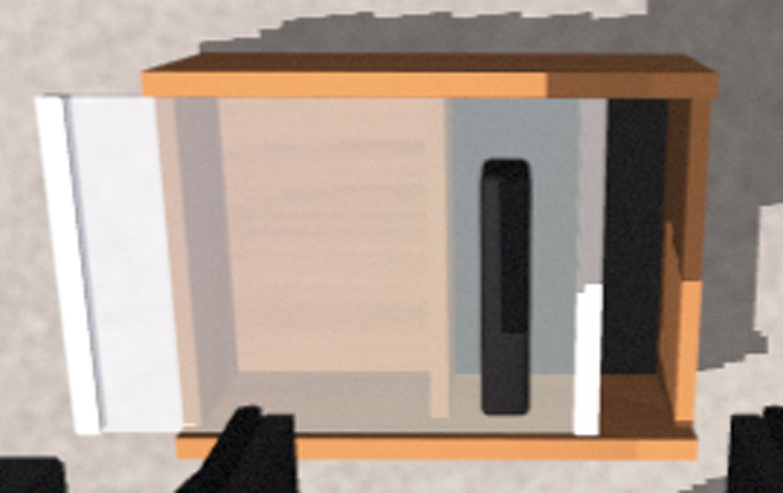

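play_rows([
  [0.2,0.05,-0.05,3.5,0],
  [0.2,0,-0.05,3.5,0],
  [0.2,0,0,2.5,0],
  [0.2,0,0,1.0,0],
  [0.9,0,0,0,0],
  [0.9,0,0,0,0],
  [0.9,0,0,0,0],
  [0.9,0,0,0,0],
  [0.9,0,0,0,0],
], force=20)

```text
time: 3.4
position: [0.5921, -0.1752, 0.0659]
tool_rot: [3.141, -0.022, 0.001]
ft_force: [0.5, -0.5, -0.4]
grip_width: 0.316
```

play_rows([
  [1,0,0,0,0],
  [1,0,0,0,0],
  [1,0,0,0,0],
  [1,0,0,0,0],
])

```text
time: 3.9
position: [0.5919, -0.1751, 0.0655]
tool_rot: [3.142, -0.022, -0.0]
ft_force: [-0.0, 0.5, 0.6]
grip_width: 0.134
```

play_rows([
  [1,0,-0.5,0,0],
  [1,0,-1,0,0],
  [1,0,-1,0,0],
  [1,0,-1,0,0],
  [1,0,-1,0,0],
  [1,0,-1,0,0],
  [1,0,-1,0,0],
  [1,0,-1,0,0],
  [1,0,-1,0,0],
  [1,0,-1,0,0],
  [1,0,-0.5,0,0],
  [1,0,-0.2,0,0],
  [1,0,0,0,0],
  [1,0,0,0,0],
])

```text
time: 5.65
position: [0.5936, -0.0727, 0.0655]
tool_rot: [-3.141, 0.022, -0.001]
ft_force: [3.5, 0.4, -1.4]
grip_width: 0.136
```

```bash
python3 - <<'E'
from h import *
plan(.59,-.07,.064)
im=optics.get_image("top")[:,:,::-1];cv2.imwrite("pics/t2.png",cv2.resize(im[215:345,120:400],None,fx=2.85,fy=2.85,interpolation=cv2.INTER_CUBIC))
E
```

```text
t 5.65 pos [ 0.5936 -0.0727  0.0655] psi -0.014 zz -1.0000 grip 11.8mm F [ 3.5  0.4 -1.4]
spin 0.000 shift cm [-0.37 -0.27  0.15]
```

View pics/t2.png

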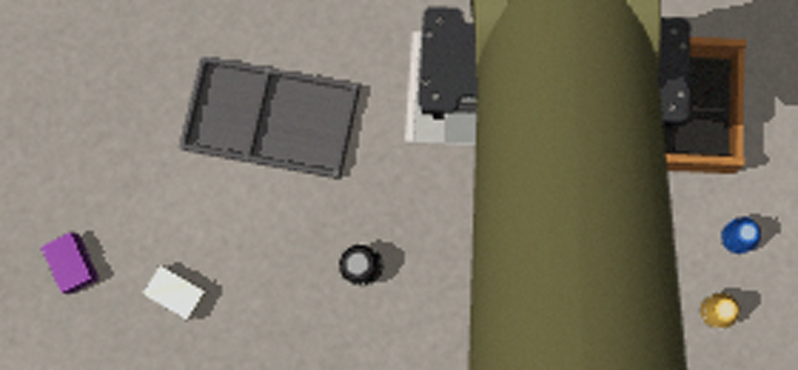

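play_rows([
  [1,0,-0.2,0,0],
  [1,0,-0.2,0,0],
  [1,0,-0.2,0,0],
  [1,0,0,0,0],
  [1,0,0,0,0],
])

```text
time: 6.32
position: [0.5937, -0.067, 0.0656]
tool_rot: [-3.141, 0.022, -0.001]
ft_force: [4.8, -1.1, -3.4]
grip_width: 0.136
```

play_rows([
  [1,0,-0.2,0,0],
  [1,0,-0.2,0,0],
  [1,0,0,0,0],
])

```text
time: 6.7
position: [0.5937, -0.0664, 0.0656]
tool_rot: [3.138, -0.025, 0.001]
ft_force: [3.9, -5.3, -4.6]
grip_width: 0.13
```

play_rows([
  [0.5,0,0.1,0,0],
  [0.5,0,0,0,0],
  [0.5,0,0,0,0],
  [0.5,0,0,-2,0],
  [0.4,0,0,-4,0],
  [0.4,0,0,-4,-0.176],
  [0.4,0,0,0,-0.176],
  [0.4,0,0,0,-0.176],
  [0.4,0,0,0,-0.176],
  [0.4,0,0,0,-0.176],
  [0.4,0,0,0,-0.176],
  [0.4,0,0,0,-0.176],
  [0.4,0,0,0,-0.176],
  [0.4,0,0,0,-0.176],
  [0.4,0,0,0,0],
])

```text
time: 8.57
position: [0.5938, -0.0641, 0.1669]
tool_rot: [2.224, 2.218, 0.001]
ft_force: [-0.4, -0.3, 0.7]
grip_width: 0.599
```

```bash
python3 - <<'E'
from h import *
plan(.454,.0755,.12,1.5708)
im=optics.get_image("top")[:,:,::-1];cv2.imwrite("pics/t3.png",cv2.resize(im[215:345,120:400],None,fx=2.85,fy=2.85,interpolation=cv2.INTER_CUBIC))
E
```

```text
t 8.57 pos [ 0.5938 -0.0641  0.1669] psi 1.568 zz -1.0000 grip 52.1mm F [-0.4 -0.3  0.7]
spin -0.003 shift cm [ 13.96 -13.98   4.67]
```

View pics/t3.png

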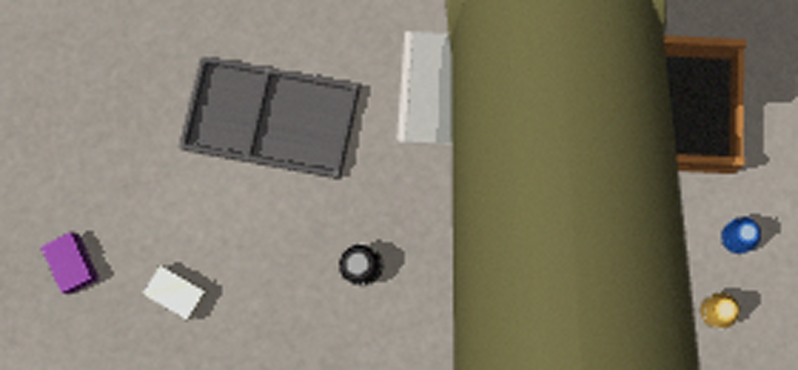

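play_rows([
  [0.4,2.8,-2.8,0.3,0],
  [0.4,2.8,-2.8,0.3,0],
  [0.4,2.8,-2.8,0.3,0],
  [0.4,2.8,-2.8,0.3,0],
  [0.4,2.76,-2.78,0.3,0],
  [0.4,0,0,0,0],
  [0.4,0,0,0,0],
])

```text
time: 9.5
position: [0.4545, 0.0752, 0.1512]
tool_rot: [2.223, 2.217, 0.001]
ft_force: [0.1, 0.6, -0.3]
grip_width: 0.598
```

```bash
python3 - <<'E'
from h import *
plan(.454,.0755,.016,1.5708)
st=ctrl.get_state()
im=optics.get_image("wrist")[:,:,::-1];cv2.imwrite("pics/w4.png",im)
W=cam("wrist",st);print(proj(W,(.454,.0755,.036)),proj(W,(.454,.0755,0)),proj(W,(.4305,.2215,.02)))
E
```

```text
t 9.50 pos [0.4545 0.0752 0.1512] psi 1.568 zz -1.0000 grip 52.0mm F [ 0.1  0.6 -0.3]
spin -0.003 shift cm [ 0.04 -0.07 13.52]
[323.32535863 236.08669256] [323.5797055  223.95140222] [287.30849623  19.31996102]
```

View pics/w4.png

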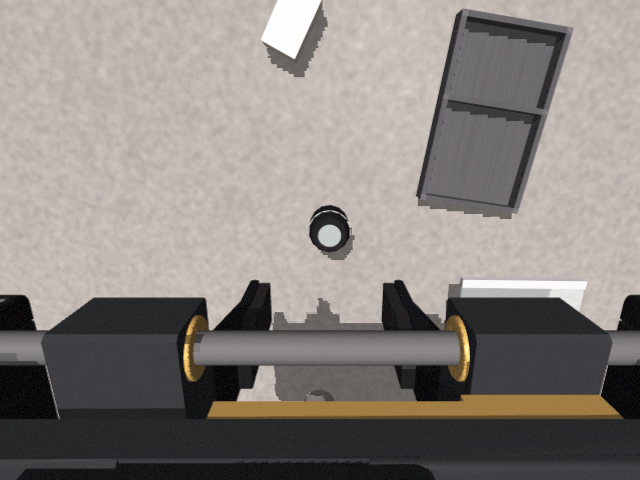

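play_rows([
  [0.4,0,0.25,3.5,0],
  [0.4,0,0,3.5,0],
  [0.4,0,0,3.5,0],
  [0.4,0,0,2.0,0],
  [0.4,0,0,1.0,0],
  [0.8,0,0,0,0],
  [0.8,0,0,0,0],
  [0.8,0,0,0,0],
  [0.8,0,0,0,0],
  [0.8,0,0,0,0],
], force=20)

```text
time: 10.8
position: [0.4572, 0.0755, 0.0164]
tool_rot: [2.222, 2.219, 0.001]
ft_force: [-0.3, 0.3, 6.2]
grip_width: 0.362
```

play_rows([
  [0.8,0,0,0,0],
  [0.8,0,0,0,0],
  [0.8,0,0,-1,0],
  [0.8,0,0,-4,0],
  [0.8,0,0,-4,0],
  [0.8,0,0,-4,0],
  [0.8,0,0,0,0],
])

```text
time: 11.68
position: [0.4584, 0.076, 0.1488]
tool_rot: [2.219, 2.217, 0.006]
ft_force: [-0.7, 0.2, -1.1]
grip_width: 0.362
```

```bash
python3 - <<'E'
from h import *
c=np.array([.594,-.157]);a=-.0155
off=np.array([0,-.0335]);m=np.array([[np.cos(a),-np.sin(a)],[np.sin(a),np.cos(a)]])
x,y=c+m@off;print(x,y,c+m@[0,.0335])
plan(x,y,.15,1.5708+a)
im=optics.get_image("wrist")[:,:,::-1];cv2.imwrite("pics/w5.png",im)
E
```

```text
0.5934807707913856 -0.19049597589306694 [ 0.59451923 -0.12350402]
t 11.68 pos [0.4584 0.076  0.1488] psi 1.570 zz -1.0000 grip 31.5mm F [-0.7  0.2 -1.1]
spin 0.015 shift cm [-2.643e+01  1.392e+01 -2.000e-02]
```

View pics/w5.png

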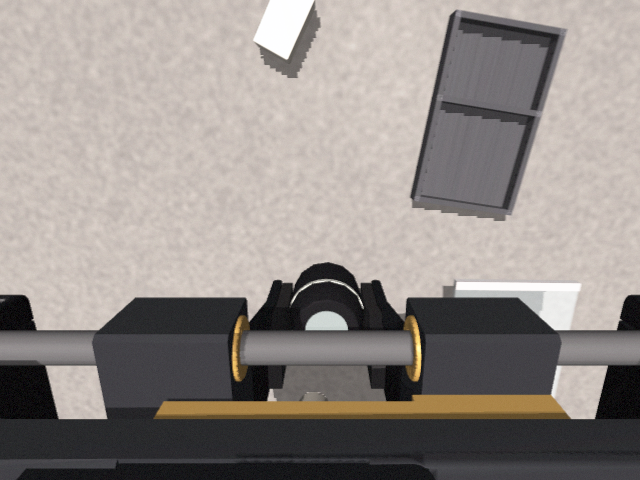

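play_rows([
  [0.8,0,0,0,0.015],
  [0.8,-2.6,1.39,0,0],
  [0.8,-2.6,1.39,0,0],
  [0.8,-2.6,1.39,0,0],
  [0.8,-2.6,1.39,0,0],
  [0.8,-2.6,1.39,0,0],
  [0.8,-2.6,1.39,0,0],
  [0.8,-2.6,1.39,0,0],
  [0.8,-2.6,1.39,0,0],
  [0.8,-2.6,1.39,0,0],
  [0.8,-2.6,1.39,0,0],
  [0.8,-0.43,0,0,0],
  [0.8,0,0,0,0],
  [0.8,0,0,0,0],
])

```text
time: 13.48
position: [0.5909, -0.1895, 0.1455]
tool_rot: [-2.237, -2.205, -0.0]
ft_force: [-0.5, 0.4, -1.0]
grip_width: 0.362
```

```bash
python3 - <<'E'
from h import *
plan(.5935,-.1905,.026,1.5553)
im=optics.get_image("wrist")[:,:,::-1];cv2.imwrite("pics/w6.png",im)
E
```

```text
t 13.47 pos [ 0.5909 -0.1895  0.1455] psi 1.557 zz -1.0000 grip 31.5mm F [-0.5  0.4 -1. ]
spin 0.001 shift cm [-0.1   0.26 11.95]
```

View pics/w6.png

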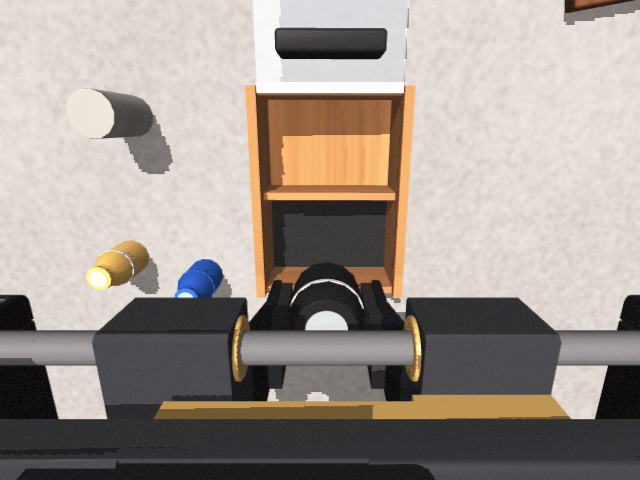

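```bash
python3 - <<'E'
from h import *
st=ctrl.get_state();W=cam("wrist",st)
for p in [(330,187,.042),(330,194,.042),(256,297,.048),(403,297,.048),(247,87,.056),(413,87,.056)]: print(p,ray(W,*p).round(4))
E
```

```text
(330, 187, 0.042) [ 0.5955 -0.1511  0.042 ]
(330, 194, 0.042) [ 0.5955 -0.1559  0.042 ]
(256, 297, 0.048) [ 0.5411 -0.2293  0.048 ]
(403, 297, 0.048) [ 0.6475 -0.2307  0.048 ]
(247, 87, 0.056) [ 0.5465 -0.0884  0.056 ]
(413, 87, 0.056) [ 0.6456 -0.0897  0.056 ]
```

play_rows([
  [0.8,-0.1,0.28,2.5,0],
  [0.8,0,0,3,0],
  [0.8,0,0,2.5,0],
  [0.8,0,0,2,0],
  [0.8,0,0,1,0],
  [0.8,0,0,0.7,0],
  [0.8,0,0,0.3,0],
  [0.8,0,0,0,0],
  [0.8,0,0,0,0],
])

```text
time: 14.65
position: [0.5943, -0.1922, 0.0262]
tool_rot: [2.238, 2.203, 0.001]
ft_force: [0.9, 0.2, -0.6]
grip_width: 0.358
```

play_rows([
  [0.8,0,0,0.15,0],
  [0.8,0,0,0,0],
  [0.5,0,0,0,0],
  [0.5,0,0,0,0],
  [0.5,0,0,0,0],
  [0.45,0,0,0,0],
  [0.45,0,0,0,0],
  [0.45,0,0,-2,0],
  [0.45,0,0,-4,0],
  [0.45,0,0,-5,0],
  [0.45,0,0,-2,0],
  [0.45,0,0,0,0],
])

```text
time: 16.15
position: [0.595, -0.1922, 0.1564]
tool_rot: [2.236, 2.201, 0.002]
ft_force: [-0.4, -0.9, -2.0]
grip_width: 0.549
```

```bash
python3 - <<'E'
from h import *
im=optics.get_image("wrist")[:,:,::-1];cv2.imwrite("pics/w7.png",im)
im=cv2.imread("pics/top0.png")
m=(im.min(2)>150).astype('uint8')
m[:, :150]=0;m[:,210:]=0;m[:290]=0;m[340:]=0
c=max(cv2.findContours(m,0,2)[0],key=cv2.contourArea)
r=cv2.minAreaRect(c);print(r)
T=cam("top");b=np.array([ray(T,u,v,.02)[:2] for u,v in cv2.boxPoints(r)]);print(b.round(4),b.mean(0))
for i in range(4):
    e=b[(i+1)%4]-b[i];print(np.linalg.norm(e),np.arctan2(e[1],e[0]))
plan(*b.mean(0),.15)
E
```

```text
((180.36764526367188, 317.2205810546875), (18.00735092163086, 11.661903381347656), 30.963754653930664)
[[0.4302 0.2465]
 [0.4528 0.2351]
 [0.4331 0.1987]
 [0.4106 0.2102]] [0.43168082 0.22264701]
0.025364542923190694 -0.4658775399073688
0.04139964658196708 -2.067374752765157
0.02528209277558552 2.667996133804401
0.04120210677674085 1.0760909562606182
t 16.20 pos [ 0.5938 -0.1921  0.1542] psi 1.555 zz -1.0000 grip 48.1mm F [ 0.2  0.9 -1.1]
spin 0.000 shift cm [ 41.21 -16.87   0.39]
```

View pics/w7.png

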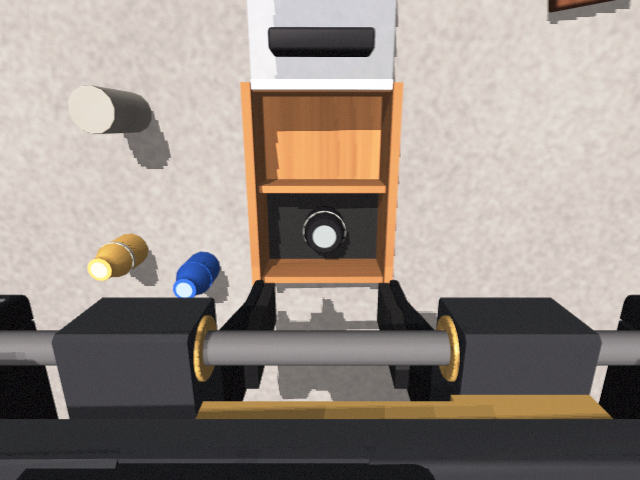

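play_rows([
  [0.4,3.43,-1.4,0,0],
  [0.4,3.43,-1.4,0,0],
  [0.4,3.43,-1.4,0,0],
  [0.4,3.43,-1.4,0,0],
  [0.4,3.43,-1.4,0,0],
  [0.4,3.43,-1.4,0,0],
  [0.4,3.43,-1.4,0,0],
  [0.4,3.43,-1.4,0,0],
  [0.4,3.43,-1.4,0,0],
  [0.4,3.43,-1.4,0,0],
  [0.4,3.43,-1.4,0,0],
  [0.4,3.43,-1.4,0,0],
  [0.4,0,0,0,0.155],
  [0.4,0,0,0,0.155],
  [0.4,0,0,0,0.155],
  [0.4,0,0,0,0],
  [0.4,0,0,0,0],
])

```text
time: 18.32
position: [0.4319, 0.2219, 0.153]
tool_rot: [-2.684, -1.631, 0.003]
ft_force: [0.9, 0.7, 0.2]
grip_width: 0.599
```

```bash
python3 - <<'E'
from h import *
plan(.4315,.2225,.0105,1.09)
st=ctrl.get_state()
im=optics.get_image("wrist")[:,:,::-1];cv2.imwrite("pics/w8.png",im)
W=cam("wrist",st)
m=(im.min(2)>235).astype('uint8');m[300:]=0
c=max(cv2.findContours(m,0,2)[0],key=cv2.contourArea);r=cv2.minAreaRect(c);print(r)
b=np.array([ray(W,u,v,.02)[:2] for u,v in cv2.boxPoints(r)]);print(b.mean(0))
for i in range(4):
    e=b[(i+1)%4]-b[i];print(np.linalg.norm(e),np.arctan2(e[1],e[0]))
E
```

```text
t 18.32 pos [0.4319 0.2219 0.153 ] psi 1.092 zz -1.0000 grip 52.1mm F [0.9 0.7 0.2]
spin 0.002 shift cm [ 0.05 -0.04 14.25]
((325.5, 229.0), (50.0, 31.0), 90.0)
[0.43319142 0.22255464]
0.023785290179952446 -0.47759464676036667
0.04053282235970093 -2.0374775017909705
0.024742104110479758 2.664234085009668
0.04053951421699626 1.0805108022635956
```

View pics/w8.png

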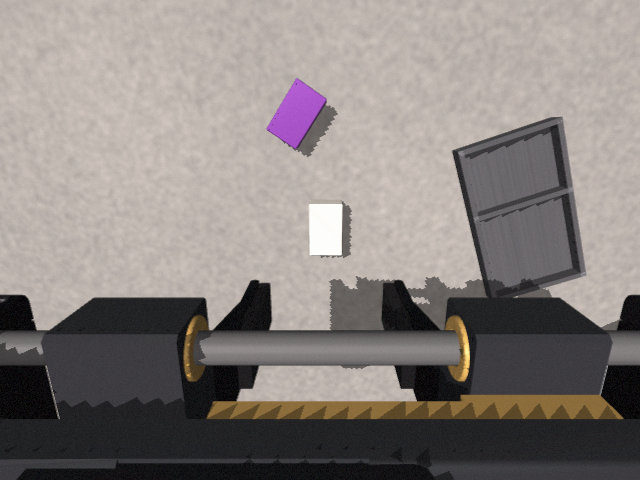

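play_rows([
  [0.4,0.05,0.05,3.5,0],
  [0.4,0,0,3.5,0],
  [0.4,0,0,3.5,0],
  [0.4,0,0,2.5,0],
  [0.4,0,0,1.2,0],
  [0.9,0,0,0,0],
  [0.9,0,0,0,0],
  [0.9,0,0,0,0],
  [0.9,0,0,0,0],
  [0.9,0,0,0,0],
  [0.9,0,0,0,0],
  [0.9,0,0,0,0],
], force=25)

```text
time: 19.88
position: [0.4338, 0.2227, 0.0129]
tool_rot: [2.686, 1.628, 0.002]
ft_force: [-0.9, -1.6, 7.0]
grip_width: 0.292
```

play_rows([
  [0.9,0,0,-1,0],
  [0.9,0,0,-4,0],
  [0.9,0,0,-4,0],
  [0.9,0,0,-4,0],
  [0.9,0,0,0,-0.155],
  [0.9,0,0,0,-0.155],
  [0.9,0,0,0,-0.155],
  [0.9,0,0,0,0],
  [0.9,0,0,0,0],
])

```text
time: 21.0
position: [0.4331, 0.2224, 0.1421]
tool_rot: [2.242, 2.201, -0.0]
ft_force: [0.4, 1.0, -0.7]
grip_width: 0.291
```

```bash
python3 - <<'E'
from h import *
plan(.5945,-.1235,.145,1.5553)
im=optics.get_image("wrist")[:,:,::-1];cv2.imwrite("pics/w9.png",im)
E
```

```text
t 21.00 pos [0.4331 0.2224 0.1421] psi 1.552 zz -1.0000 grip 25.3mm F [ 0.4  1.  -0.7]
spin -0.003 shift cm [-34.33  16.68  -0.28]
```

View pics/w9.png

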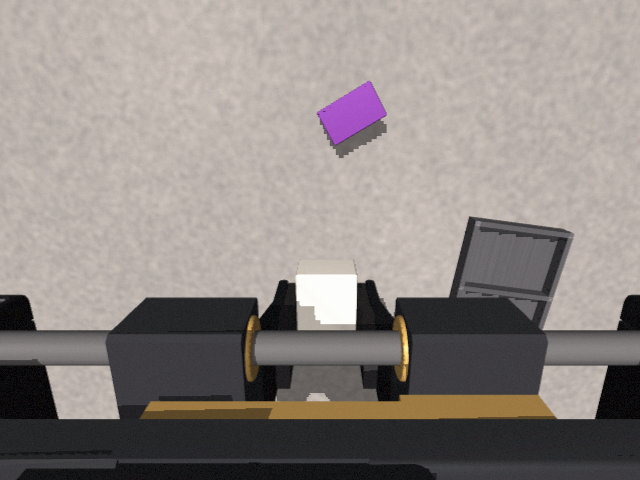

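play_rows([
  [0.9,-3.13,1.51,0,0],
  [0.9,-3.13,1.51,0,0],
  [0.9,-3.13,1.51,0,0],
  [0.9,-3.13,1.51,0,0],
  [0.9,-3.13,1.51,0,0],
  [0.9,-3.13,1.51,0,0],
  [0.9,-3.13,1.51,0,0],
  [0.9,-3.13,1.51,0,0],
  [0.9,-3.13,1.51,0,0],
  [0.9,-3.13,1.51,0,0],
  [0.9,-3.13,1.51,0,0],
  [0.9,0,0,0,0],
  [0.9,0,0,0,0],
])

```text
time: 22.68
position: [0.5935, -0.1236, 0.1417]
tool_rot: [-2.239, -2.202, -0.0]
ft_force: [-0.5, 0.5, -0.7]
grip_width: 0.298
```

```bash
python3 - <<'E'
from h import *
plan(.5945,-.1245,.020,1.5553)
im=optics.get_image("wrist")[:,:,::-1];cv2.imwrite("pics/w10.png",im)
E
```

```text
t 22.68 pos [ 0.5935 -0.1236  0.1417] psi 1.554 zz -1.0000 grip 25.9mm F [-0.5  0.5 -0.7]
spin -0.001 shift cm [-0.1   0.11 12.17]
```

View pics/w10.png

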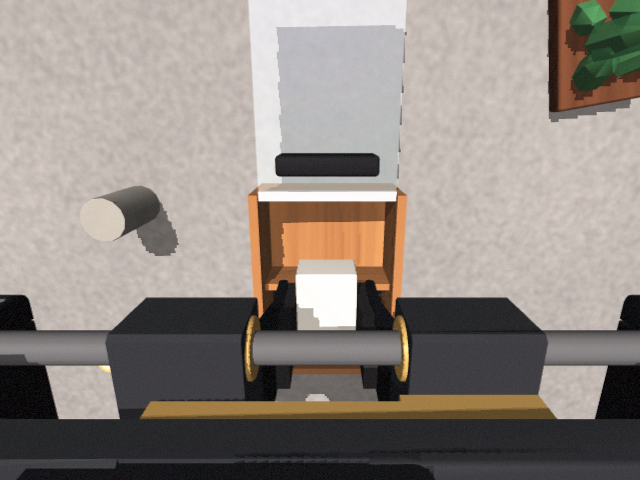

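play_rows([
  [0.9,-0.1,0.1,3,0],
  [0.9,0,0,3,0],
  [0.9,0,0,2.5,0],
  [0.9,0,0,2,0],
  [0.9,0,0,1,0],
  [0.9,0,0,0.5,0],
  [0.9,0,0,0,0],
  [0.9,0,0,0,0],
])

```text
time: 23.72
position: [0.5954, -0.1256, 0.0229]
tool_rot: [2.238, 2.203, 0.001]
ft_force: [0.3, 1.9, -1.0]
grip_width: 0.297
```

play_rows([
  [0.9,0,0,0.2,0],
  [0.9,0,0,0.1,0],
  [0.9,0,0,0,0],
])

```text
time: 24.1
position: [0.5946, -0.1255, 0.019]
tool_rot: [-2.239, -2.203, 0.0]
ft_force: [-0.1, -0.1, -0.4]
grip_width: 0.297
```

play_rows([
  [0.9,0,0,0.1,0],
  [0.9,0,0,0,0],
  [0.55,0,0,0,0],
  [0.55,0,0,0,0],
  [0.5,0,0,0,0],
  [0.5,0,0,0,0],
  [0.5,0,0,0,0],
  [0.5,0,0,-2,0],
  [0.5,0,0,-4,0],
  [0.5,0,0,-5,0],
  [0.5,0,0,-2,0],
  [0.5,-1.5,0,0,0],
  [0.5,0,0,0,0],
])

```text
time: 25.72
position: [0.5931, -0.1432, 0.1464]
tool_rot: [-2.242, -2.199, 0.004]
ft_force: [0.6, -0.5, 0.1]
grip_width: 0.499
```

```bash
python3 - <<'E'
from h import *
plan(.5937,-.0668,.15,-.015)
im=optics.get_image("wrist")[:,:,::-1];cv2.imwrite("pics/w11.png",im)
E
```

```text
t 25.73 pos [ 0.5931 -0.1432  0.1464] psi 1.551 zz -1.0000 grip 43.4mm F [ 0.6 -0.5  0.1]
spin 1.566 shift cm [-0.06 -7.64 -0.37]
```

View pics/w11.png

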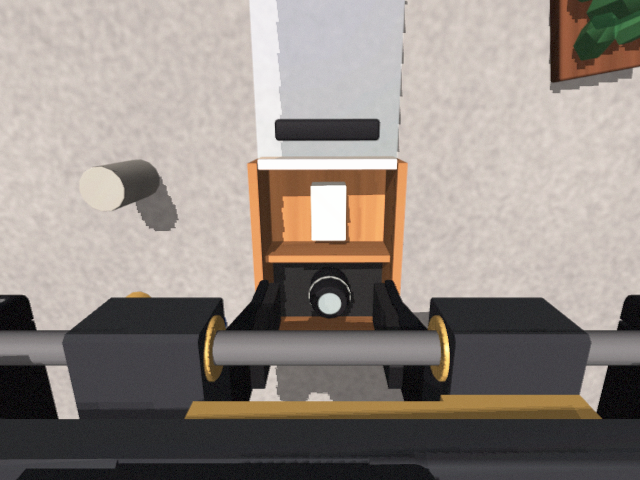

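play_rows([
  [0.4,0,0,0,0.174],
  [0.4,0,0,0,0.174],
  [0.4,0,0,0,0.174],
  [0.4,0,0,0,0.174],
  [0.4,0,0,0,0.174],
  [0.4,0,0,0,0.174],
  [0.4,0,0,0,0.174],
  [0.4,0,0,0,0.174],
  [0.4,0,0,0,0.174],
  [0.4,0,-2.6,0,0],
  [0.4,0,-2.6,0,0],
  [0.4,0,-2.45,0,0],
  [0.4,0,0,0,0],
  [0.4,0,0,0,0],
])

```text
time: 27.52
position: [0.5948, -0.0654, 0.147]
tool_rot: [3.141, -0.019, -0.003]
ft_force: [-0.1, -0.3, -0.1]
grip_width: 0.6
```

```bash
python3 - <<'E'
from h import *
plan(.5937,-.0668,.0645,-.015)
E
```

```text
t 27.52 pos [ 0.5948 -0.0654  0.147 ] psi -0.012 zz -1.0000 grip 52.2mm F [-0.1 -0.3 -0.1]
spin 0.003 shift cm [-0.09  0.14  8.25]
```

play_rows([
  [0.4,-0.08,0.12,3,0],
  [0.4,0,0,3,0],
  [0.4,0,0,1.5,0],
  [0.4,0,0,0.75,0],
  [1,0,0,0,0],
  [1,0,0,0,0],
  [1,0,0,0,0],
  [1,0,0,0,0],
  [1,0,0,0,0],
  [1,0,0,0,0],
  [1,0,0,0,0],
], force=20)

```text
time: 28.9
position: [0.5947, -0.0665, 0.0659]
tool_rot: [3.14, -0.019, 0.001]
ft_force: [-0.2, -4.4, 2.4]
grip_width: 0.139
```

Gripped; slide shut by 135 mm.

play_rows([
  [1,0,0.5,0,0],
  [1,-0.015,1,0,0],
  [1,0,1,0,0],
  [1,0,1,0,0],
  [1,0,1,0,0],
  [1,0,1,0,0],
  [1,0,1,0,0],
  [1,0,1,0,0],
  [1,0,1,0,0],
  [1,0,1,0,0],
  [1,0,1,0,0],
  [1,0,1,0,0],
  [1,0,1,0,0],
  [1,0,0.7,0,0],
  [1,0,0.3,0,0],
  [1,0,0,0,0],
  [1,0,0,0,0],
])

```text
time: 31.02
position: [0.5925, -0.2016, 0.0658]
tool_rot: [3.141, -0.019, -0.001]
ft_force: [-1.4, 0.7, 6.0]
grip_width: 0.135
```

play_rows([
  [1,0,0.2,0,0],
  [1,0,0.2,0,0],
  [1,0,0.2,0,0],
  [1,0,0,0,0],
  [1,0,0,0,0],
])

```text
time: 31.65
position: [0.5925, -0.2017, 0.0657]
tool_rot: [-3.136, 0.014, 0.003]
ft_force: [-3.5, 10.1, 8.7]
grip_width: 0.131
```

play_rows([
  [1,0,-0.25,0,0],
  [0.6,0,0,0,0],
  [0.6,0,0,0,0],
  [0.5,0,0,0,0],
  [0.5,0,0,0,0],
  [0.5,0,0,-2,0],
  [0.4,0,0,-4,0],
  [0.4,0,0,-4,0],
  [0.4,-3.5,-2,0,-0.174],
  [0.4,0,0,0,-0.174],
  [0.4,0,0,0,-0.174],
  [0.4,0,0,0,-0.174],
  [0.4,0,0,0,-0.174],
  [0.4,0,0,0,-0.174],
  [0.4,0,0,0,-0.174],
  [0.4,0,0,0,-0.174],
  [0.4,0,0,0,-0.174],
  [0.4,0,0,0,0],
])

```text
time: 33.9
position: [0.5585, -0.1835, 0.1669]
tool_rot: [2.24, 2.2, 0.001]
ft_force: [-0.4, -0.3, 0.5]
grip_width: 0.597
```

```bash
python3 - <<'E'
from h import *
plan(.447,-.101,.15,1.5708)
im=optics.get_image("wrist")[:,:,::-1];cv2.imwrite("pics/w12.png",im)
E
```

```text
t 33.90 pos [ 0.5585 -0.1835  0.1669] psi 1.553 zz -1.0000 grip 51.9mm F [-0.4 -0.3  0.5]
spin -0.018 shift cm [  8.25 -11.15   1.67]
```

View pics/w12.png

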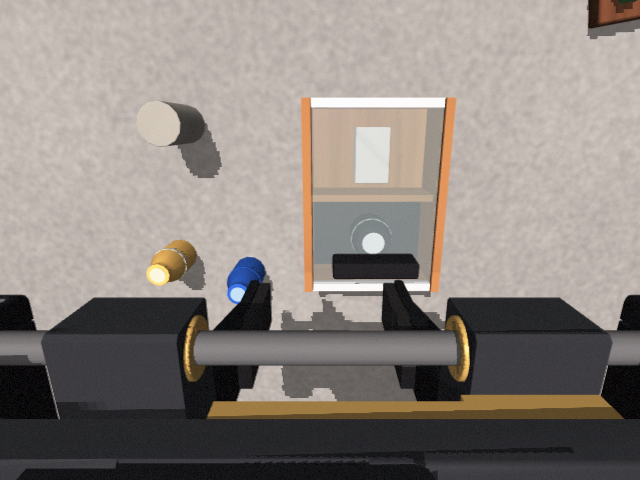

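play_rows([
  [0.4,0,0,0,-0.018],
  [0.4,2.06,-2.79,0.3,0],
  [0.4,2.06,-2.79,0.3,0],
  [0.4,2.06,-2.79,0.3,0],
  [0.4,2.06,-2.79,0.3,0],
  [0.4,0,0,0,0],
  [0.4,0,0,0,0],
])

```text
time: 34.83
position: [0.4471, -0.1016, 0.1542]
tool_rot: [2.219, 2.222, 0.001]
ft_force: [0.3, 0.4, -0.6]
grip_width: 0.601
```

```bash
python3 - <<'E'
from h import *
plan(.4475,-.101,.026,1.5708)
st=ctrl.get_state();W=cam("wrist",st)
im=optics.get_image("wrist")[:,:,::-1];cv2.imwrite("pics/w13.png",im)
print(proj(W,(.4475,-.101,.055)))
E
```

```text
t 34.83 pos [ 0.4471 -0.1016  0.1542] psi 1.572 zz -1.0000 grip 52.3mm F [ 0.3  0.4 -0.6]
spin 0.001 shift cm [ 0.07  0.02 12.82]
[324.50424713 242.08593081]
```

View pics/w13.png

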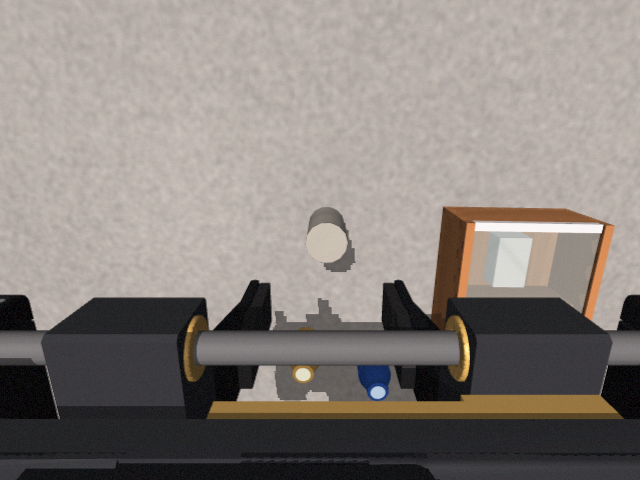

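Core top seen at (327,242) against predicted (324.5,242): good to 2 mm. Descend and grip.

play_rows([
  [0.4,0.05,0.15,3.5,0],
  [0.4,0,0,3.5,0],
  [0.4,0,0,3.2,0],
  [0.4,0,0,1.8,0],
  [0.4,0,0,0.8,0],
  [0.9,0,0,0,0],
  [0.9,0,0,0,0],
  [0.9,0,0,0,0],
  [0.9,0,0,0,0],
  [0.9,0,0,0,0],
  [0.9,0,0,0,0],
  [0.9,0,0,0,0],
], force=25)

```text
time: 36.38
position: [0.4484, -0.1009, 0.0263]
tool_rot: [2.218, 2.223, 0.0]
ft_force: [-0.8, -0.2, 5.1]
grip_width: 0.337
```

play_rows([
  [0.9,0,0,-1,0],
  [0.9,0,0,-4,0],
  [0.9,0,0,-4,0],
  [0.9,0,0,-3,0],
  [0.9,0,0,0,0.145],
  [0.9,0,0,0,0],
])

```text
time: 37.12
position: [0.4476, -0.1005, 0.1459]
tool_rot: [2.372, 2.059, -0.0]
ft_force: [-0.0, -0.9, -1.1]
grip_width: 0.34
```

```bash
python3 - <<'E'
from h import *
c=np.array([.5743,.1544]);a=-.145
m=np.array([[np.cos(a),-np.sin(a)],[np.sin(a),np.cos(a)]])
L=c+m@[0,-.027];s=c+m@[0,.037];print(L,s)
plan(*L,.14,1.5708+a)
E
```

```text
[0.5703987  0.12768334] [0.57964622 0.19101172]
t 37.12 pos [ 0.4476 -0.1005  0.1459] psi 1.429 zz -1.0000 grip 29.6mm F [-0.  -0.9 -1.1]
spin 0.004 shift cm [24.36  8.85  0.58]
```

play_rows([
  [0.9,2.44,0.89,0,0],
  [0.9,2.44,0.89,0,0],
  [0.9,2.44,0.89,0,0],
  [0.9,2.44,0.89,0,0],
  [0.9,2.44,0.89,0,0],
  [0.9,2.44,0.89,0,0],
  [0.9,2.44,0.89,0,0],
  [0.9,2.44,0.89,0,0],
  [0.9,2.44,0.89,0,0],
  [0.9,2.44,0.89,0,0],
  [0.9,0,0,0,0],
  [0.9,0,0,0,0],
])

```text
time: 38.62
position: [0.57, 0.1273, 0.1448]
tool_rot: [-2.373, -2.058, 0.003]
ft_force: [-0.2, 0.1, -1.5]
grip_width: 0.337
```

```bash
python3 - <<'E'
from h import *
plan(.5704,.1277,.031,1.426)
im=optics.get_image("wrist")[:,:,::-1];cv2.imwrite("pics/w14.png",im)
E
```

```text
t 38.62 pos [0.57   0.1273 0.1448] psi 1.429 zz -1.0000 grip 29.3mm F [-0.2  0.1 -1.5]
spin 0.003 shift cm [ 0.06  0.06 11.38]
```

View pics/w14.png

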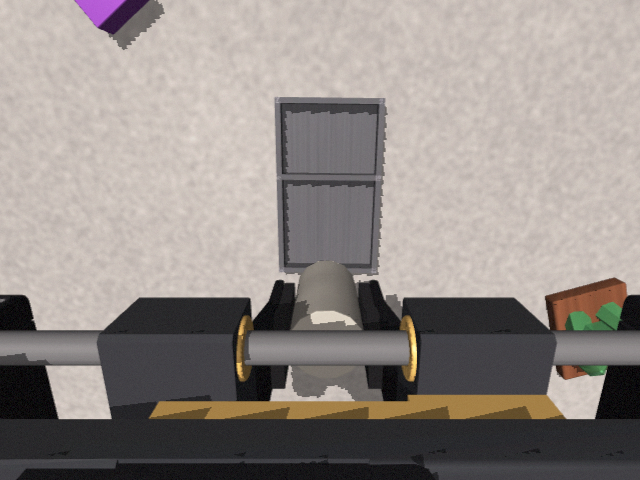

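```bash
python3 - <<'E'
from h import *
st=ctrl.get_state();W=cam("wrist",st);m=R.from_rotvec(st["tool_rot"]).as_matrix()
q=np.array([ray(W,u,v,.015) for u,v in [(281,271),(379,272),(276,98),(385,98),(330,178)]]);print(q.round(4), q[:4].mean(0))
E
```

```text
[[0.531  0.0993 0.015 ]
 [0.6086 0.0873 0.015 ]
 [0.5504 0.2278 0.015 ]
 [0.6261 0.217  0.015 ]
 [0.5802 0.1671 0.015 ]] [0.57902954 0.15783668 0.015     ]
```

play_rows([
  [0.9,0.2,0.25,3,0],
  [0.9,0,0,3,0],
  [0.9,0,0,2.5,0],
  [0.9,0,0,1.5,0],
  [0.9,0,0,0.9,0],
  [0.9,0,0,0.3,0],
  [0.9,0,0,0,0],
  [0.9,0,0,0,0],
])

```text
time: 39.67
position: [0.574, 0.13, 0.0343]
tool_rot: [2.374, 2.057, 0.002]
ft_force: [0.0, 0.6, -1.7]
grip_width: 0.334
```

play_rows([
  [0.9,0,0,0.2,0],
  [0.9,0,0,0.15,0],
  [0.9,0,0,0,0],
  [0.9,0,0,0,0],
])

```text
time: 40.17
position: [0.5736, 0.1299, 0.0304]
tool_rot: [2.374, 2.057, 0.0]
ft_force: [-0.4, -0.7, 3.9]
grip_width: 0.335
```

play_rows([
  [0.5,0,0,0,0],
  [0.5,0,0,0,0],
  [0.45,0,0,0,0],
  [0.45,0,0,0,0],
  [0.4,0,0,-2,0],
  [0.4,0,0,-5,0],
  [0.4,0,0,-5,0],
  [0.4,0,0,0,-0.145],
  [0.4,0,0,0,0],
])

```text
time: 41.3
position: [0.5739, 0.13, 0.1517]
tool_rot: [2.22, 2.221, 0.002]
ft_force: [-0.6, -0.2, -1.2]
grip_width: 0.599
```

```bash
python3 - <<'E'
from h import *
plan(.43,-.212,.15,1.5708)
im=optics.get_image("wrist")[:,:,::-1];cv2.imwrite("pics/w15.png",im)
E
```

```text
t 41.30 pos [0.5739 0.13   0.1517] psi 1.571 zz -1.0000 grip 52.1mm F [-0.6 -0.2 -1.2]
spin 0.001 shift cm [-34.2  -14.39   0.15]
```

View pics/w15.png

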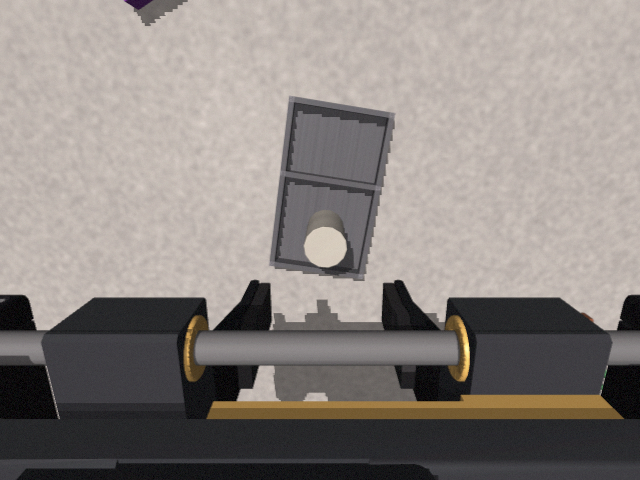

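play_rows([
  [0.4,-3.11,-1.31,0,0],
  [0.4,-3.11,-1.31,0,0],
  [0.4,-3.11,-1.31,0,0],
  [0.4,-3.11,-1.31,0,0],
  [0.4,-3.11,-1.31,0,0],
  [0.4,-3.11,-1.31,0,0],
  [0.4,-3.11,-1.31,0,0],
  [0.4,-3.11,-1.31,0,0],
  [0.4,-3.11,-1.31,0,0],
  [0.4,-3.11,-1.31,0,0],
  [0.4,-3.11,-1.31,0,0],
  [0.4,0,0,0,0.187],
  [0.4,0,0,0,0.187],
  [0.4,0,0,0,0.187],
  [0.4,0,0,0,0.187],
  [0.4,0,0,0,0.187],
  [0.4,0,0,0,0.187],
  [0.4,0,0,0,0.187],
  [0.4,0,0,0,0.187],
  [0.4,0,0,0,0],
])

```text
time: 43.85
position: [0.4297, -0.2122, 0.1497]
tool_rot: [-3.139, -0.121, 0.001]
ft_force: [0.3, 1.1, 1.0]
grip_width: 0.599
```

```bash
python3 - <<'E'
from h import *
plan(.4295,-.212,.020)
st=ctrl.get_state();W=cam("wrist",st)
im=optics.get_image("wrist")[:,:,::-1];cv2.imwrite("pics/w16.png",im)
print(proj(W,(.4295,-.212,.05)))
E
```

```text
t 43.85 pos [ 0.4297 -0.2122  0.1497] psi 0.077 zz -1.0000 grip 52.1mm F [0.3 1.1 1. ]
spin 0.000 shift cm [-0.000e+00 -1.000e-02  1.297e+01]
[324.74369422 245.80329898]
```

View pics/w16.png

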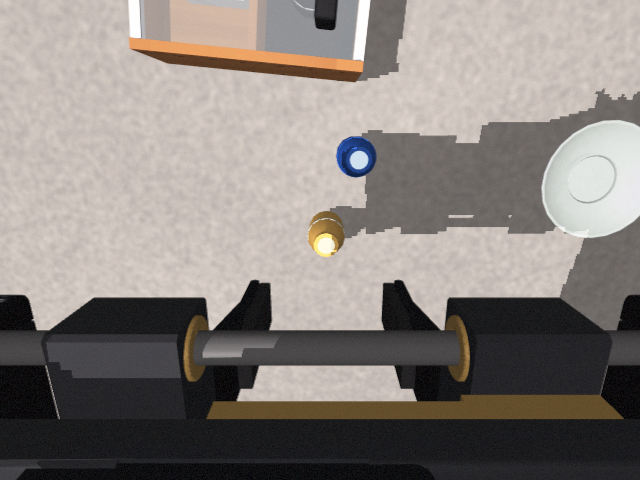

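play_rows([
  [0.4,0,0,3.5,0],
  [0.4,0,0,3.5,0],
  [0.4,0,0,3.2,0],
  [0.4,0,0,1.9,0],
  [0.4,0,0,0.9,0],
  [0.9,0,0,0,0],
  [0.9,0,0,0,0],
  [0.9,0,0,0,0],
  [0.9,0,0,0,0],
  [0.9,0,0,0,0],
  [0.9,0,0,0,0],
  [0.9,0,0,0,0],
], force=25)

```text
time: 45.4
position: [0.4306, -0.2129, 0.0208]
tool_rot: [3.138, 0.121, 0.001]
ft_force: [-1.5, 0.4, 6.0]
grip_width: 0.308
```

play_rows([
  [0.9,0,0,-1,0],
  [0.9,0,0,-4,0],
  [0.9,0,0,-4,0],
  [0.9,0,0,-4,-0.187],
  [0.9,0,0,0,-0.187],
  [0.9,0,0,0,-0.187],
  [0.9,0,0,0,-0.187],
  [0.9,0,0,0,-0.187],
  [0.9,0,0,0,-0.187],
  [0.9,0,0,0,-0.187],
  [0.9,0,0,0,-0.04],
  [0.9,0,0,0,0],
  [0.9,0,0,0,0],
])

```text
time: 47.02
position: [0.4298, -0.2125, 0.1501]
tool_rot: [-2.377, -2.054, 0.0]
ft_force: [0.3, -0.4, -0.6]
grip_width: 0.314
```

```bash
python3 - <<'E'
from h import *
plan(.582,.193,.145,1.426)
im=optics.get_image("wrist")[:,:,::-1];cv2.imwrite("pics/w17.png",im)
E
```

```text
t 47.02 pos [ 0.4298 -0.2125  0.1501] psi 1.425 zz -1.0000 grip 27.3mm F [ 0.3 -0.4 -0.6]
spin -0.001 shift cm [42.32  9.21  0.5 ]
```

View pics/w17.png

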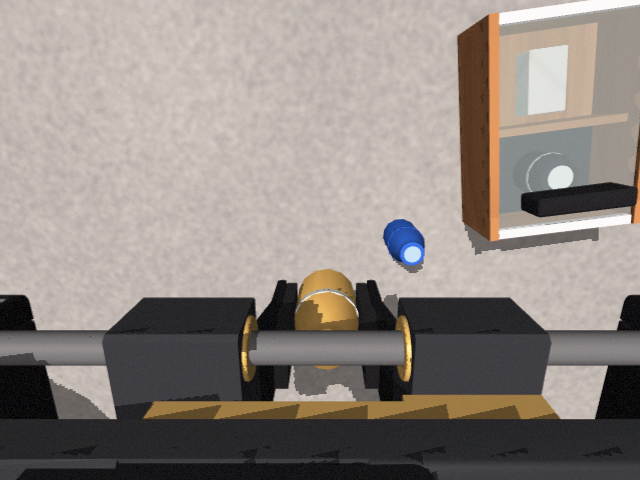

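play_rows([
  [0.9,3.02,0.66,0,0],
  [0.9,3.02,0.66,0,0],
  [0.9,3.02,0.66,0,0],
  [0.9,3.02,0.66,0,0],
  [0.9,3.02,0.66,0,0],
  [0.9,3.02,0.66,0,0],
  [0.9,3.02,0.66,0,0],
  [0.9,3.02,0.66,0,0],
  [0.9,3.02,0.66,0,0],
  [0.9,3.02,0.66,0,0],
  [0.9,3.02,0.66,0,0],
  [0.9,3.02,0.66,0,0],
  [0.9,3.02,0.66,0,0],
  [0.9,3.02,0.66,0,0],
  [0.9,0,0,0,0],
  [0.9,0,0,0,0],
])

```text
time: 49.08
position: [0.5824, 0.1916, 0.1496]
tool_rot: [2.377, 2.054, -0.002]
ft_force: [-0.2, -0.9, -1.3]
grip_width: 0.306
```

```bash
python3 - <<'E'
from h import *
plan(.582,.193,.0255,1.426)
im=optics.get_image("wrist")[:,:,::-1];cv2.imwrite("pics/w18.png",im)
im=optics.get_image("scene")[:,:,::-1];cv2.imwrite("pics/s18.png",cv2.resize(im[150:330,350:530],None,fx=3,fy=3))
E
```

```text
t 49.08 pos [0.5824 0.1916 0.1496] psi 1.425 zz -1.0000 grip 26.6mm F [-0.2 -0.9 -1.3]
spin -0.001 shift cm [ 0.15 -0.05 12.41]
```

View pics/s18.png

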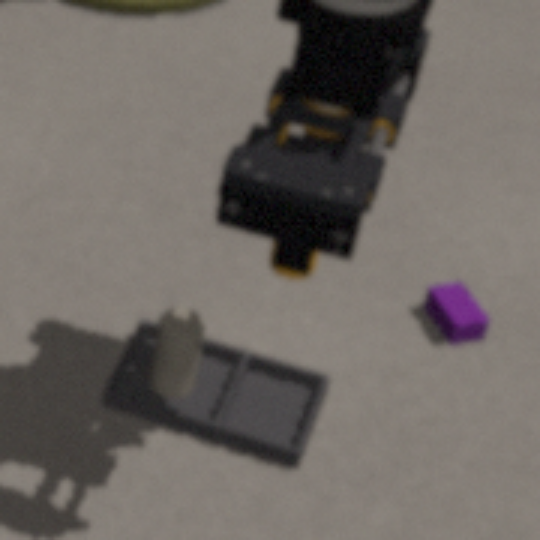

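play_rows([
  [0.9,0.15,0,3,0],
  [0.9,0,0,3,0],
  [0.9,0,0,3,0],
  [0.9,0,0,2,0],
  [0.9,0,0,0.9,0],
  [0.9,0,0,0.3,0],
  [0.9,0,0,0.2,0],
  [0.9,0,0,0,0],
  [0.9,0,0,0,0],
])

```text
time: 50.3
position: [0.5831, 0.1941, 0.0266]
tool_rot: [2.376, 2.054, 0.001]
ft_force: [0.2, 0.2, -0.5]
grip_width: 0.314
```

play_rows([
  [0.9,0,0,0.15,0],
  [0.9,0,0,0.1,0],
  [0.9,0,0,0,0],
  [0.6,0,0,0,0],
  [0.5,0,0,0,0],
  [0.5,0,0,0,0],
  [0.45,0,0,0,0],
  [0.45,0,0,0,0],
  [0.4,0,0,-2,0],
  [0.4,0,0,-5,0],
  [0.4,0,0,-5,0],
  [0.4,-3,-6,0,0],
  [0.4,-3,-5,0,0],
  [0.4,-3,-5,0,0],
  [0.4,0,0,0,0],
])

```text
time: 52.18
position: [0.4126, 0.1267, 0.1443]
tool_rot: [2.371, 2.045, -0.007]
ft_force: [0.6, 0.1, 0.3]
grip_width: 0.599
```

```bash
python3 - <<'E'
from h import *
plan(.43,.1,.2)
for n in ("top","scene","wrist"):
    im=optics.get_image(n)[:,:,::-1];cv2.imwrite(f"pics/{n}19.png",im)
cv2.imwrite("pics/t19c.png",cv2.resize(cv2.imread("pics/top19.png")[150:345,120:400],None,fx=2.85,fy=2.85))
cv2.imwrite("pics/s19c.png",cv2.resize(cv2.imread("pics/scene19.png")[180:310,225:525],None,fx=2.6,fy=2.6))
E
```

```text
t 52.17 pos [0.4126 0.1267 0.1443] psi 1.424 zz -0.9999 grip 52.1mm F [0.6 0.1 0.3]
spin 0.000 shift cm [-2.44  2.14 -5.54]
```

View pics/t19c.png

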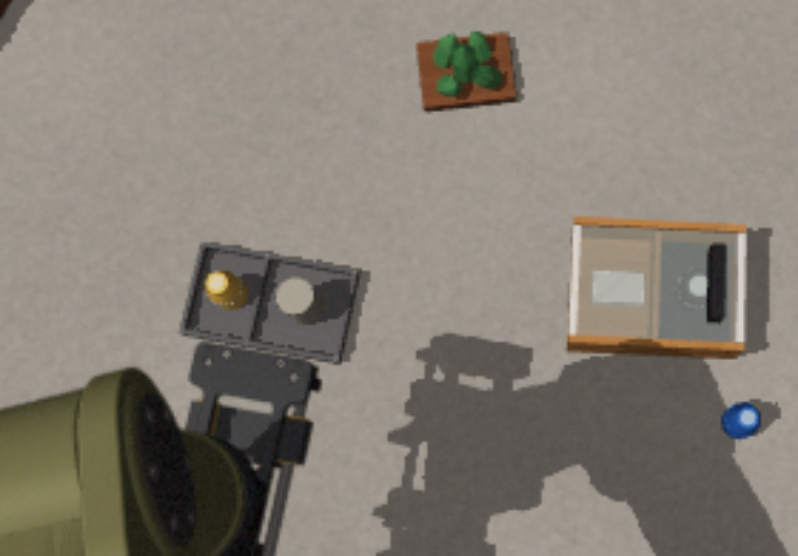

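View pics/s19c.png

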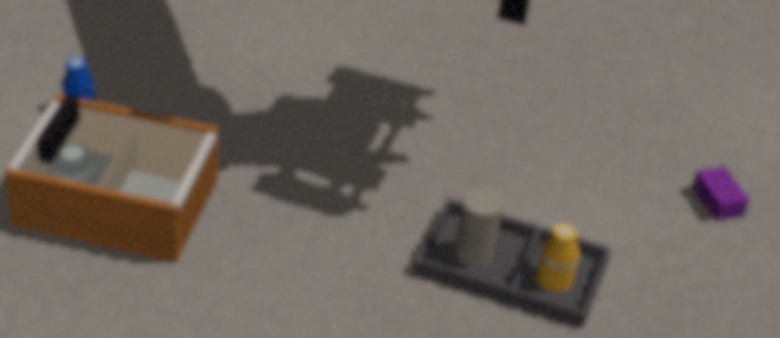

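```bash
python3 - <<'E'
from h import *
T=cam("top");S=cam("scene")
def fr(p,c,a):
    m=np.array([[np.cos(a),-np.sin(a)],[np.sin(a),np.cos(a)]]);return (m.T@(p[:2]-np.array(c))*1000).round(1)
t=lambda x,y:(120+x/2.85,150+y/2.85)
s=lambda x,y:(225+x/2.6,180+y/2.6)
for n,P,u,z in [("obj",T,t(217,282),.054),("core",T,t(295,295),.059),("obj",S,s(564,232),.054),("core",S,s(483,203),.059)]:
    print(n,fr(ray(P,*u,z),(.5743,.1544),-.145))
for n,P,u,z in [("eye",T,t(699,287),.044),("bil",T,t(618,287),.026),("pull",T,t(717,282),.077)]:
    print(n,fr(ray(P,*u,z),(.5943,-.157),-.0155))
# bystanders before/after in top
a=cv2.imread("pics/top0.png");b=cv2.imread("pics/top19.png")
for r in [(150,200,255,310),(275,330,435,490)]:
    print(np.abs(a[r[0]:r[1],r[2]:r[3]].astype(int)-b[r[0]:r[1],r[2]:r[3]]).mean())
E
```

```text
obj [ 3.3 37.6]
core [  3.2 -26. ]
obj [ 3.2 38.8]
core [  3.6 -23.5]
eye [ -0.9 -34.6]
bil [-0.6 29.5]
pull [ -2.5 -44.4]
11.776242424242424
13.744242424242424
```

```bash
python3 - <<'E'
from h import *
a=cv2.imread("pics/top0.png",0).astype('float32');b=cv2.imread("pics/top19.png",0).astype('float32')
for r in [(155,195,260,308),(275,330,435,490)]:
    print(cv2.phaseCorrelate(a[r[0]:r[1],r[2]:r[3]],b[r[0]:r[1],r[2]:r[3]]))
from bench import ticket
print(ctrl.get_state()["ft_force"],ticket.close_job())
E
```

```text
((-0.08244759382826672, 0.03890325483286006), 1.0060329235779741)
((-0.029698248161768248, -0.03139024538103641), 0.9989308668507471)
the job is handed in; nothing more can be done
[ 1.7382143   1.20266815 -0.05177248] None
```

Both kits are made up and the job is handed in, at about 52 s on the robot's clock (limit 144 s); `close_job` gives no verdict.

**What I did:** I slid the cover back to its stop and stood the eyepiece on the rubber. I laid the marble billet flat on the bare wood, then slid the cover shut against its other stop. After that I stood the core in the tray's larger compartment and the brass objective in the smaller one. The purple and blue look-alikes were left alone.

**Last checks, all inside the limits** (positions in each box's own frame, in mm):

| Item | x | y |
|---|---|---|
| Eyepiece | -1 | -35 |
| Billet | -1 | 30 |
| Core | 3 | -26 (top camera), -24 (scene camera) |
| Objective | 3 | 38 to 39 |
| Pull bar (-45 means shut) | -2 | -44 |

- **Cover:** it travelled 135 mm between its two stops.
- **Bystanders:** the specimen and dish shifted by less than 0.1 pixel in the top camera.
- **Gripper:** it was clear of everything at hand-in.

**What disagreed:**
- **Camera offset:** the wrist camera placed the tray 3 to 5 mm from where the top camera did, and the eyepiece's x differed similarly between cameras. I aimed between the two, and the margins covered it.
- **Raw image difference:** comparing the bystander areas before and after gave 12 to 14 grey levels. I did not trace the cause, but the shift measurement showed no movement.

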